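Snap the cap into the vacuum stand and hold its valve open

ROBOT

A 6-joint arm with a two-finger parallel gripper is mounted at the origin on the work surface. World frame = base frame: x ahead of the robot, y to its left, z up, the work surface at z = 0. Lengths are in m, angles in rad, forces in N, time in s.
With the tool pointing down it reaches from about 0.4 to 0.925 m from the base axis. Payload 3.4 kg.
Tool frame: the origin (TCP) lies at the very end of the fingers, on their centre line; the grasp point (between the pads) lies 19 mm behind it (bot.grip_depth is the z of the grasp point in the tool frame, in m); z points along the fingers, y is the line along which they close (so a half turn about z gives the same grasp; the last joint's range is limited). The gripper opens to 85 mm and grips with 20 to 120 N. Pads are 22 mm wide; open, the fingers measure 114 mm over their backs; the gripper's body (76 mm by 85 mm) begins 54 mm behind the grasp point. The pads swing forward as they close: fully open they stand 13 mm farther back than shut.
Start: joints at [1.107, 0.307, 1.506, -0, 1.328, -0.073], TCP at [0.219, 0.532, 0.231] pointing down, gripper open.
Joint ranges: [-3.12, 3.12], [-1.05, 2.28], [0.14, 2.33], [-1.42, 4.57], [0.1, 2.73], [-2.68, 2.68]. Speed limits (rad/s): [2.57, 2.57, 3.14, 3.14, 3.14, 3.14].

INTERFACE

Orientations are given as a rotation vector (axis times angle).
In Python, from bench import bot gives the robot as it stands.
- The arm moves only by the tool servo_tool, never from a script. Its argument "increments" is a list of rows, each a list of 3 entries, a list of its own where there are three numbers: the opening, from -1 (shut) to 1 (fully open), then the shift along the tool's x, y, z in mm, then the turn, a rotation vector about the tool's x, y, z in units of 5 degrees (1.0 is 5 degrees). In form: [[hand, [x, y, z], [rx, ry, rz]], ...]. A call has 1 to 10 rows; each row shifts and turns the commanded pose from where the row before left it, along the tool's axes as they then stand; what a row does not reach is not made up. A row lasts 1/12 s, in which the tool goes at most 41.7 mm and 7.16 degrees, less where a joint would pass 70% of its speed; a pose out of reach is approached as far as the arm can. A call with a gripper value outside its range is refused whole. The fingers move at their own pace and stop on an object; "force" is the grip in N (left out, the last holds). Time passes only in rows, so rows that do not move let the fingers close. It gives the time, the measured TCP pose, the force, the opening and the grip force at its end, in the units of the state.
- bot.get_obs(): the state, without advancing time (a new reading comes with each control period).
- bot.capture(name): name is "side" or "top"; returns a dict with "img" (400x640x3 uint8, blue, green, red), "mtx" (3x3 intrinsics, pixels), "R" (3x3) and "t" (3): a world point X has camera coordinates R X + t. Camera axes: x right, y down, z forward; pixel columns grow to the right and rows downward; lengths in m; the calibration is good to about 2 mm. A picture is of the moment at which its call begins. There is no depth.
- bot.finish_job(): hands the job in; it is judged then, once.
The state is a dict: "clock": time; "q": joint angles; "joint_vel": joint speeds; "tau": joint torques, N m; "tcp_pos": TCP position; "eef_rot": TCP orientation; "force": force on the tool from outside, world axes, zero at the start; "wrist_torque": the same for the moment, N m; "width": finger opening in m; "gripper_force": force on a finger pad.
Only numpy, scipy, OpenCV 4.12 (cv2) and the standard library are available. Lean on these libraries where they do the work, as an engineer would, in place of code of your own. Each camera call takes 0.05 s, during which the arm holds its last target. There are 200 camera calls.

TASK

Lift the handled clear canister off the vacuum stand and set it down gently, upright, on the round green mat, and let go of it. Then take the blue cap from the white tray and press it, knob up, into the stand's socket: push on through the stiff spot where it snaps, until its flange lies down on the collar, and finish while still holding it pressed down there so that the spring valve under it stays open (do not let go: the springs would raise it again). Leave the bottle, the beaker and the brass fitting alone.

Things in the scene. Friction and masses are not known exactly. Their poses are not given: they have to be found in the camera images.
- stand: Fixed round aluminium vacuum stand, 112 mm wide (grey foot ring 127 mm), 60 mm tall; a brass hose stub sticks out 19 mm past the foot ring on its +x side, 32 mm up. Origin: centre of its underside; z up. In its top is a round socket hole, 66 mm wide, 40 mm deep, covered at the start by the canister that stands on it.
- stand_seat (a point): Centre of the stand's flat top face (the collar), 60 mm above the table; z up. The cap's flange must come down onto this face. Four sprung steel balls of 8 mm, centres 6 mm below the face, stick into the hole to a radius of 26.5 mm and give way outward by up to 6 mm.
- valve (a joint): Spring valve stem in the middle of the socket (brass, 20 mm wide, its top 21 mm below the collar when free). Value in m: 0 free, grows as it is pushed down; 0.007 with the cap's flange fully down on the collar, 0.002 to 0.003 with the cap snapped in but not pressed. Spring 1.5 N per mm, so about 10 N fully down.
- canister: Clear round canister, white foot, aluminium lid, 100 mm wide, lid top 110 mm up; loose, 0.36 to 0.59 kg. Origin: centre of its underside; z up. A red grip bar runs along its y axis over the lid: 14 mm wide, 90 mm long, 14 mm tall, centre 157 mm above the origin, on two 8 mm rods at y = -38 and +38 mm, 40 mm free between lid and bar. It starts on the stand's collar, turned at random.
- mat: Fixed round green mat, 170 mm wide, 4 mm thick, left or right of the stand. Origin: centre of its underside.
- tray: Fixed shallow white tray, 160 x 160 x 18 mm outside, walls 4 mm, floor 4 mm thick, on the other side of the stand. Origin: centre of its underside.
- cap: Blue snap cap, loose, 0.10 kg, standing in the tray on its plug; round about its z axis. Origin: centre of the plug's underside; z up. Plug 28 mm tall: 42 mm wide at the bottom, widening to a 60 mm bead at 13 to 14 mm height, above it a 52 mm groove; flange 92 mm wide at 28 to 35 mm; round yellow knob 26 mm wide at 35 to 67 mm.
- cap_flange (a point): Centre of the underside of the cap's flange, 28 mm above the cap's origin; its height over stand_seat is the gap. Pushing in: the balls resist from a gap of about 15 mm, the push rises to about 11 N, then drops suddenly, even drawing the cap down, as the bead passes (gap 10 to 7 mm); below that the valve spring pushes back, about 10 N at gap 0. Let go, it rises to about 4 mm and stays.
- bottle: Bystander: closed white bottle with green cap, 60 mm wide, 150 mm tall. Origin: centre of its underside.
- beaker: Bystander: open clear beaker, 64 mm wide, 85 mm tall. Origin: centre of its underside.
- fitting: Bystander: round brass fitting, 32 mm wide, 42 mm tall. Origin: centre of its underside.
There are look-alikes about, which are no part of the job. Of the things that look like the cap, take the one that is farthest to the robot's left at the start.

How it is judged:
On the way, in this order (a step that is already met when the one before it is completed fails the run):
1. the canister stands upright on the mat, released (horizontal distance between canister and mat below 0.05 m and height (world z) of canister below 0.008 m and angle between canister's own z axis and vertical below 0.08 rad and contact force between the fingers and canister below 0.1 N and linear speed of canister below 0.03 m/s), for 0.2 s.
2. the cap has snapped into the socket (horizontal distance between cap_flange and stand_seat below 0.005 m and z of cap_flange in the frame of stand_seat below 0.006 m and angle between cap's own z axis and vertical below 0.15 rad), for 0.1 s.
At the end, for the whole second after the job is handed in: Canister upright (0.08 rad), at rest, untouched, within 50 mm of the mat's centre. Cap in the socket, upright (0.08 rad), centred within 5 mm, flange under 2 mm above the collar, valve down by over 4.5 mm, fingers still pressing on the cap (over 3 N) (all of step 1 and contact force between the arm and canister below 0.1 N and horizontal distance between cap_flange and stand_seat below 0.005 m and z of cap_flange in the frame of stand_seat below 0.002 m and angle between cap's own z axis and vertical below 0.08 rad and value of joint valve above 0.0045 m and contact force between the fingers and cap above 3 N); the arm keeps its last pose, push and grip.
It fails at once if the canister is dropped or knocked over (moves faster than 0.45 m/s while not touched by the fingers, or tips by more than 0.7 rad) ((contact force between the fingers and canister below 0.05 N and linear speed of canister above 0.45 m/s) or angle between canister's own z axis and vertical above 0.7 rad).
It fails at once if a bystander is moved by more than 30 mm or tipped (distance of any of bottle, beaker, fitting from where it was at the start of the episode above 0.03 m or angle between any of bottle, beaker, fitting's own z axis and vertical above 0.4 rad).
It also fails if it takes over 53 s, if anything falls off the work surface, if the arm or the gripper's body presses on something with over 40 N, if the wrist force passes 120 N, or if a joint passes its speed limit or range.

## Working session

There is one attempt and no reset: what is moved stays moved. The work goes in short steps, Python scripts to look and compute and a tool call to move; the robot and the scene stay as the last step left them, time stands still between calls to the robot, and variables do not carry over. Pictures are saved under pics/ and viewed, at most 10 in all, crops included, and the job is handed in when it is done.

Besides the shell and the picture viewer there is one more tool, called after "Request:" as name([rows], argument=value, ...), one row to a line, values as JSON. servo_tool: Moves the arm, as the interface text tells. Its arguments: {"type":"object","properties":{"increments":{"type":"array","items":{"type":"array"}},"force":{"type":"number"}},"required":["increments"]}

```bash
mkdir -p pics; ls; python3 - <<'E'
from bench import bot
import cv2
for n in ("top","side"):
    c=bot.capture(n); cv2.imwrite(f"pics/{n}0.png",c["img"]); print(n,c["mtx"].tolist(),c["R"].round(4).tolist(),c["t"].round(4).tolist())
print(bot.get_obs(), bot.grip_depth)
E
```

```text
pics
top [[444.4616752900144, 0.0, 320.60197417760907], [0.0, 444.4616752900144, 191.0510612880376], [0.0, 0.0, 1.0]] [[-0.0233, -0.9995, 0.0233], [-0.9925, 0.0203, -0.1208], [0.1203, -0.0259, -0.9924]] [0.0058, 0.5764, 0.9432]
side [[400.91396076956863, 0.0, 318.5263839267492], [0.0, 400.91396076956863, 189.95957456110793], [0.0, 0.0, 1.0]] [[0.8823, -0.4706, 0.0115], [-0.3085, -0.5966, -0.7409], [0.3555, 0.6501, -0.6715]] [-0.5011, 0.2544, 0.5842]
{'clock': 0.1, 'q': array([ 1.10748724e+00,  3.07473585e-01,  1.50751403e+00, -1.18531468e-05,
        1.32840842e+00, -7.34787654e-02]), 'joint_vel': array([ 0.00080407, -0.00072439, -0.00280753,  0.00084886,  0.00044173,
        0.00173858]), 'tau': array([ 2.36578911e-03, -4.58531857e+01, -2.52607048e+01, -2.93654493e-04,
        5.69780954e-03,  5.30878322e-05]), 'tcp_pos': array([0.2182584 , 0.53130292, 0.23049809]), 'eef_rot': array([-6.08378938e-01, -3.08164520e+00,  2.73571575e-03]), 'force': array([ 0.3248665 ,  0.12567209, -0.93397792]), 'wrist_torque': array([ 0.02586963, -0.006189  ,  0.02491246]), 'gripper_force': 0.0, 'width': 0.08519353282967285} -0.0187
```

View pics/top0.png

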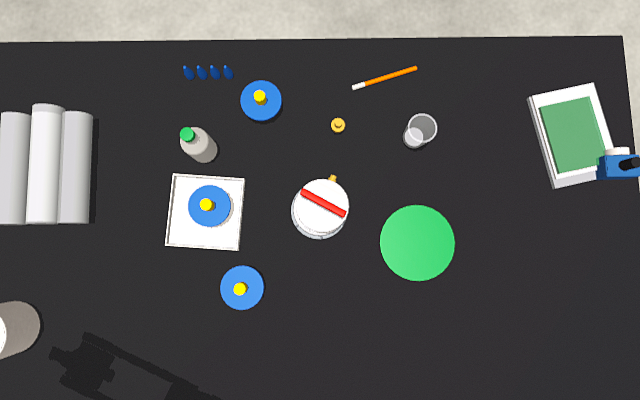

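View pics/side0.png

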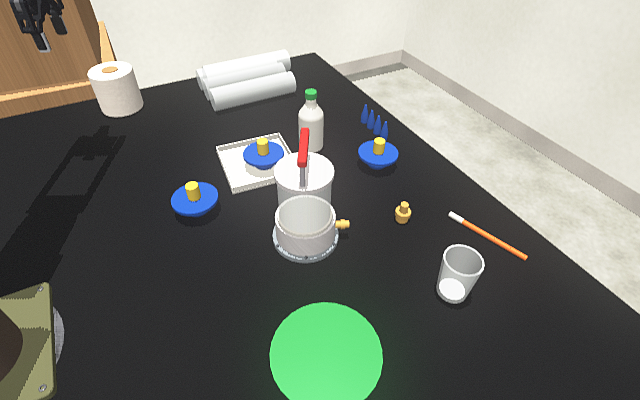

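The top view shows the canister on the stand at (320,208), its red bar at (323,203), the mat at (417,243), the tray at (205,212) and the hose stub at (332,179). Three things look like the cap: (209,206) in the tray, (261,100) and (242,288). Image left is the robot's left (+y), so the one farthest left is (209,206), which is also the one in the tray. I'll check it in one crop.

```bash
cat > h.py <<'E'
import cv2, numpy as np
from bench import bot
from scipy.spatial.transform import Rotation as Ro
def ray(c,uv,z):
    uv=np.atleast_2d(np.asarray(uv,float))
    d=(np.c_[uv,np.ones(len(uv))]@np.linalg.inv(c["mtx"]).T)@c["R"]
    o=-c["R"].T@c["t"]
    return o+d*((z-o[2])/d[:,2])[:,None]
def proj(c,X):
    p=(c["mtx"]@(c["R"]@np.asarray(X,float)+c["t"])); return (p[:2]/p[2]).round(1)
def blobs(c,lo,hi,amin=30):
    m=cv2.inRange(cv2.cvtColor(c["img"],cv2.COLOR_BGR2HSV),lo,hi)
    cs,_=cv2.findContours(m,cv2.RETR_EXTERNAL,cv2.CHAIN_APPROX_NONE)
    return sorted([k[:,0,:] for k in cs if cv2.contourArea(k)>amin],key=len,reverse=True)
def circ(P):
    (x,y),r=cv2.minEnclosingCircle(P[:,:2].astype(np.float32)); 
    A=np.c_[2*P[:,:2],np.ones(len(P))]; s=np.linalg.lstsq(A,(P[:,:2]**2).sum(1),rcond=None)[0]
    return s[:2].round(4),round(float(np.sqrt(s[2]+s[:2]@s[:2])),4)
RED=((0,150,80),(8,255,255));GRN=((60,120,120),(80,255,255));BLU=((100,120,80),(125,255,255));YEL=((22,150,120),(35,255,255))
E
python3 - <<'E'
from h import *
c=bot.capture("top"); s=bot.capture("side")
for cam,n in((c,"top"),(s,"side")):
    for b in blobs(cam,*RED):
        P=ray(cam,b,.224); r=cv2.minAreaRect(P[:,:2].astype(np.float32)); print(n,"red",b.mean(0),r)
    for b in blobs(cam,*GRN,800): print(n,"green",b.mean(0),circ(ray(cam,b,.004)))
    for b in blobs(cam,*BLU,400): print(n,"blue",b.mean(0),circ(ray(cam,b,.036)))
    for b in blobs(cam,*YEL,30):
        P=ray(cam,b,.071);print(n,"yel",b.mean(0),circ(P),P.min(0),P.max(0))
a=c["img"][150:270,150:370]; b=s["img"][110:270,160:380]
cv2.imwrite("pics/crop.png",np.vstack([cv2.resize(a,None,fx=2.2,fy=2.2),cv2.resize(b,None,fx=2.0,fy=2.0) if 0 else cv2.resize(b,(484,330))]))
E
```

```text
top red [322.53125 202.34375] ((0.533281147480011, -0.004720620810985565), (0.08799497783184052, 0.012913604266941547), 60.2872314453125)
top green [416.92056075 242.26168224] (array([ 0.4599, -0.2218]), 0.0842)
top blue [619.4522293  166.50318471] (array([ 0.6161, -0.6753]), 0.0384)
top blue [241.664 287.2  ] (array([0.3735, 0.1665]), 0.0462)
top blue [208.98275862 205.50862069] (array([0.5498, 0.2368]), 0.0447)
top blue [260.39130435 100.13043478] (array([0.7853, 0.1233]), 0.0463)
top yel [259.87179487  97.30769231] (array([0.7794, 0.1214]), 0.0135) [0.76429468 0.10986155 0.071     ] [0.79362434 0.13363124 0.071     ]
top yel [337.5        124.47222222] (array([ 0.7162, -0.0458]), 0.0143) [ 0.70163854 -0.0599554   0.071     ] [ 0.73058756 -0.03165907  0.071     ]
top yel [206.71428571 204.62857143] (array([0.5484, 0.2338]), 0.0128) [0.5367974  0.22058869 0.071     ] [0.56023981 0.24779808 0.071     ]
top yel [240.02941176 288.08823529] (array([0.3745, 0.1642]), 0.0121) [0.36260662 0.15214467 0.071     ] [0.38681924 0.17672602 0.071     ]
side red [302.97727273 147.        ] ((0.5310395359992981, -0.013076428323984146), (0.0986374169588089, 0.01354764960706234), 60.507137298583984)
side green [325.69400631 355.11041009] (array([ 0.4631, -0.2191]), 0.082)
side blue [194.23648649 198.65540541] (array([0.3734, 0.1596]), 0.0428)
side blue [377.68067227 153.55462185] (array([0.7816, 0.1158]), 0.0438)
side blue [262.87288136 154.00847458] (array([0.5493, 0.2334]), 0.0417)
side yel [192.89795918 192.18367347] (array([0.3717, 0.1377]), 0.0168) [0.35929655 0.11696696 0.071     ] [0.38498164 0.16058947 0.071     ]
side yel [377.97826087 146.2173913 ] (array([0.7653, 0.102 ]), 0.0193) [0.74849453 0.0778271  0.071     ] [0.78901488 0.13020686 0.071     ]
```

View pics/crop.png

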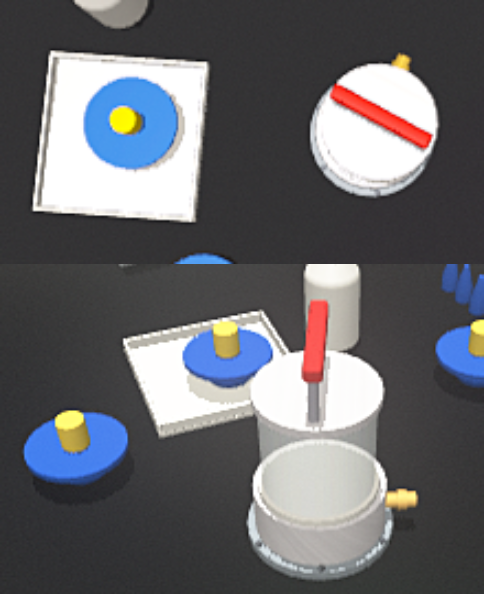

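The crop confirms it: the cap in the tray has a yellow knob up and stands clear of the walls. The red bar runs free over the lid, centred at about (0.533, -0.005) and turned about 60° from world x. Moving over the canister first, then turning.

Request:
servo_tool([
  [1, [-25, -19, -4], [0, 0, 0]],
  [1, [-25, -19, -4], [0, 0, 0]],
  [1, [-25, -19, -4], [0, 0, 0]],
  [1, [-25, -19, -4], [0, 0, 0]],
  [1, [-25, -19, -4], [0, 0, 0]],
  [1, [-25, -19, -4], [0, 0, 0]],
  [1, [-25, -19, -4], [0, 0, 0]],
  [1, [-25, -19, -4], [0, 0, 0]],
  [1, [-25, -19, -4], [0, 0, 0]],
  [1, [-25, -19, -4], [0, 0, 0]],
], force=60)

```text
clock: 1.03
tcp_pos: [0.3779, 0.2596, 0.2714]
eef_rot: [-0.608, -3.082, 0.0]
force: [0.1, -0.0, -0.3]
width: 0.0854
gripper_force: 0.0
```

Request:
servo_tool([
  [1, [-25, -19, -2], [0, 0, 0]],
  [1, [-25, -19, -2], [0, 0, 0]],
  [1, [-25, -19, -2], [0, 0, 0]],
  [1, [-25, -19, -2], [0, 0, 0]],
  [1, [-25, -19, -2], [0, 0, 0]],
  [1, [-25, -19, -2], [0, 0, 0]],
  [1, [-25, -19, -2], [0, 0, 0]],
  [1, [-25, -19, -2], [0, 0, 0]],
  [1, [-25, -19, -2], [0, 0, 0]],
  [1, [-22, -12, 0], [0, 0, 0]],
])

```text
clock: 1.87
tcp_pos: [0.5372, -0.0044, 0.2896]
eef_rot: [0.61, 3.081, -0.001]
force: [-0.0, 0.1, 0.2]
width: 0.0852
gripper_force: 0.0
```

Request:
servo_tool([
  [1, [0, 0, 0], [0, 0, 1.3]],
  [1, [0, 0, 0], [0, 0, 1.3]],
  [1, [0, 0, 0], [0, 0, 1.3]],
  [1, [0, 0, 0], [0, 0, 1.3]],
  [1, [0, 0, 0], [0, 0, 1.3]],
  [1, [0, 0, 0], [0, 0, 1.3]],
  [1, [0, 0, 0], [0, 0, 1.3]],
  [1, [0, 0, 0], [0, 0, 1.3]],
  [1, [0, 0, 0], [0, 0, 1.3]],
  [1, [0, 0, 0], [0, 0, 1.3]],
])

```text
clock: 2.7
tcp_pos: [0.5363, -0.002, 0.2891]
eef_rot: [-2.175, -2.266, 0.001]
force: [-0.3, 0.3, -0.2]
width: 0.085
gripper_force: 0.0
```

Request:
servo_tool([
  [1, [0, 0, 0], [0, 0, 1.3]],
  [1, [0, 0, 0], [0, 0, 1.3]],
  [1, [0, 0, 0], [0, 0, 1.3]],
  [1, [0, 0, 0], [0, 0, 1.3]],
  [1, [0, 0, 0], [0, 0, 1.3]],
  [1, [0, 0, 0], [0, 0, 0]],
  [1, [0, 0, 0], [0, 0, 0]],
])

```text
clock: 3.28
tcp_pos: [0.5363, -0.002, 0.2891]
eef_rot: [-2.716, -1.579, 0.001]
force: [-0.8, 0.3, 0.1]
width: 0.0856
gripper_force: 0.0
```

Request:
servo_tool([
  [1, [-4, -1, 15], [0, 0, 0]],
  [1, [0, 0, 15], [0, 0, 0]],
  [1, [0, 0, 15], [0, 0, 0]],
  [1, [0, 0, 15], [0, 0, 0]],
  [1, [0, 0, 15], [0, 0, 0]],
  [1, [0, 0, 10], [0, 0, 0]],
  [1, [0, 0, 6], [0, 0, 0]],
  [1, [0, 0, 0], [0, 0, 0]],
])

```text
clock: 3.95
tcp_pos: [0.5328, -0.0049, 0.197]
eef_rot: [-2.716, -1.576, 0.004]
force: [-0.3, 0.5, 0.0]
width: 0.0854
gripper_force: 0.0
```

Request:
servo_tool([
  [-0.3, [0, 0, 0], [0, 0, 0]],
  [-0.5, [0, 0, 0], [0, 0, 0]],
  [-1, [0, 0, 0], [0, 0, 0]],
  [-1, [0, 0, 0], [0, 0, 0]],
  [-1, [0, 0, 0], [0, 0, 0]],
  [-1, [0, 0, 0], [0, 0, 0]],
  [-1, [0, 0, 0], [0, 0, 0]],
  [-1, [0, 0, 0], [0, 0, 0]],
  [-1, [0, 0, 0], [0, 0, 0]],
  [-1, [0, 0, 0], [0, 0, 0]],
], force=70)

```text
clock: 4.78
tcp_pos: [0.5345, -0.0052, 0.1988]
eef_rot: [2.717, 1.574, 0.002]
force: [0.6, -1.6, 3.1]
width: 0.0128
gripper_force: 69.2
```

Request:
servo_tool([
  [-1, [0, 0, -2], [0, 0, 0]],
  [-1, [0, 0, -4], [0, 0, 0]],
  [-1, [0, 0, -6], [0, 0, 0]],
  [-1, [0, 0, -8], [0, 0, 0]],
  [-1, [0, 0, -8], [0, 0, 0]],
  [-1, [0, 0, -8], [0, 0, 0]],
  [-1, [0, 0, -6], [0, 0, 0]],
  [-1, [0, 0, -4], [0, 0, 0]],
  [-1, [0, 0, 0], [0, 0, 0]],
])

```text
clock: 5.53
tcp_pos: [0.5344, -0.005, 0.2458]
eef_rot: [2.717, 1.574, 0.003]
force: [-0.9, 0.1, -5.5]
width: 0.0127
gripper_force: 68.3
```

```bash
python3 - <<'E'
from h import *
for n in("top","side"):
    c=bot.capture(n); cv2.imwrite(f"pics/{n}1.png",c["img"])
o=bot.get_obs(); print(o["tcp_pos"],o["force"],o["width"])
E
```

```text
[ 0.53360419 -0.00497065  0.24449428] [ 0.47662025 -0.49894789 -4.50381727] 0.012673962777100058
```

View pics/side1.png

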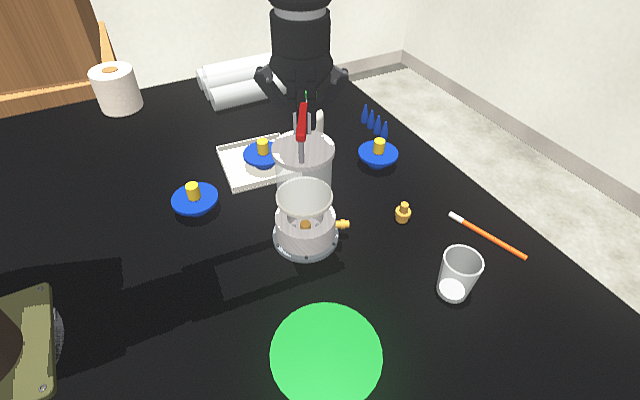

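The side view shows the canister hanging upright from the bar, clear of the stand, with the brass valve stem visible at (305,225). Carrying it to the mat.

Request:
servo_tool([
  [-1, [-8, 2, 0], [0, 0, 0]],
  [-1, [-16, 3, 0], [0, 0, 0]],
  [-1, [-24, 4, 0], [0, 0, 0]],
  [-1, [-28, 5, 0], [0, 0, 0]],
  [-1, [-28, 6, 0], [0, 0, 0]],
  [-1, [-28, 6, 0], [0, 0, 0]],
  [-1, [-28, 6, 0], [0, 0, 0]],
  [-1, [-24, 4, 0], [0, 0, 0]],
  [-1, [-19, 4, 0], [0, 0, 0]],
  [-1, [-12, 3, 0], [0, 0, 0]],
])

```text
clock: 6.47
tcp_pos: [0.4624, -0.2153, 0.2438]
eef_rot: [-2.72, -1.572, 0.003]
force: [0.2, 1.0, -5.0]
width: 0.0129
gripper_force: 68.3
```

Request:
servo_tool([
  [-1, [-6, 0, 4], [0, 0, 0]],
  [-1, [-2, 0, 8], [0, 0, 0]],
  [-1, [0, 0, 12], [0, 0, 0]],
  [-1, [0, 0, 16], [0, 0, 0]],
  [-1, [0, 0, 16], [0, 0, 0]],
  [-1, [0, 0, 14], [0, 0, 0]],
  [-1, [0, 0, 10], [0, 0, 0]],
  [-1, [0, 0, 6], [0, 0, 0]],
  [-1, [0, 0, 4], [0, 0, 0]],
  [-1, [0, 0, 0], [0, 0, 0]],
])

```text
clock: 7.3
tcp_pos: [0.4598, -0.2192, 0.1535]
eef_rot: [-2.717, -1.575, 0.001]
force: [0.3, 0.3, -4.6]
width: 0.0126
gripper_force: 68.3
```

Request:
servo_tool([
  [-1, [0, 0, 2], [0, 0, 0]],
  [-1, [0, 0, 2], [0, 0, 0]],
  [-1, [0, 0, 2], [0, 0, 0]],
  [-1, [0, 0, 1], [0, 0, 0]],
  [-1, [0, 0, 1], [0, 0, 0]],
  [-1, [0, 0, 1], [0, 0, 0]],
  [-1, [0, 0, 0], [0, 0, 0]],
  [-1, [0, 0, 0], [0, 0, 0]],
])

```text
clock: 7.97
tcp_pos: [0.46, -0.2199, 0.1453]
eef_rot: [2.718, 1.575, -0.0]
force: [-0.5, -0.6, -5.0]
width: 0.0129
gripper_force: 68.3
```

Request:
servo_tool([
  [-1, [0, 0, 1], [0, 0, 0]],
  [-1, [0, 0, 1], [0, 0, 0]],
  [-1, [0, 0, 0], [0, 0, 0]],
  [-1, [0, 0, 0], [0, 0, 0]],
])

```text
clock: 8.3
tcp_pos: [0.4599, -0.2198, 0.1432]
eef_rot: [-2.718, -1.575, 0.0]
force: [0.5, 0.1, -5.8]
width: 0.0128
gripper_force: 68.3
```

Request:
servo_tool([
  [-1, [0, 0, 1], [0, 0, 0]],
  [-1, [0, 0, 0], [0, 0, 0]],
  [-1, [0, 0, 0], [0, 0, 0]],
])

```text
clock: 8.55
tcp_pos: [0.4604, -0.2201, 0.1428]
eef_rot: [2.717, 1.574, 0.001]
force: [0.5, -0.3, -1.7]
width: 0.0127
gripper_force: 68.8
```

Request:
servo_tool([
  [-1, [0, 0, 0.5], [0, 0, 0]],
  [-1, [0, 0, 0], [0, 0, 0]],
  [-0.7, [0, 0, 0], [0, 0, 0]],
  [-0.5, [0, 0, 0], [0, 0, 0]],
  [0, [0, 0, 0], [0, 0, 0]],
  [0.5, [0, 0, 0], [0, 0, 0]],
  [1, [0, 0, 0], [0, 0, 0]],
  [1, [0, 0, 0], [0, 0, 0]],
  [1, [0, 0, 0], [0, 0, 0]],
  [1, [0, 0, 0], [0, 0, 0]],
])

```text
clock: 9.38
tcp_pos: [0.46, -0.2198, 0.1417]
eef_rot: [-2.718, -1.575, 0.0]
force: [0.4, -0.3, 0.0]
width: 0.0854
gripper_force: 0.0
```

Request:
servo_tool([
  [1, [0, 0, 0], [0, 0, 0]],
  [1, [0, 0, -10], [0, 0, 0]],
  [1, [0, 0, -15], [0, 0, 0]],
  [1, [0, 0, -20], [0, 0, 0]],
  [1, [0, 0, -20], [0, 0, 0]],
  [1, [0, 0, -20], [0, 0, 0]],
  [1, [0, 0, -20], [0, 0, 0]],
  [1, [0, 0, -10], [0, 0, 0]],
  [1, [0, 0, 0], [0, 0, 0]],
])

```text
clock: 10.13
tcp_pos: [0.4616, -0.2207, 0.26]
eef_rot: [2.714, 1.572, 0.005]
force: [0.2, -0.5, -0.4]
width: 0.0854
gripper_force: 0.0
```

```bash
python3 - <<'E'
from h import *
cc={n:bot.capture(n) for n in("top","side")}
for n,c in cc.items():cv2.imwrite(f"pics/{n}2.png",c["img"])
c=cc["top"]
for n,c in cc.items():
  for b in blobs(c,*RED):
    r=cv2.minAreaRect(ray(c,b,.168)[:,:2].astype(np.float32)); print(n,r)
  print(n,[circ(ray(c,b,.036))for b in blobs(c,*BLU,400)])
c=cc["top"];o=bot.get_obs(); print(o["tcp_pos"],o["force"],o["width"])
p=proj(c,[.533,-.005,.06]);print(p)
u,v=p.astype(int); cv2.imwrite("pics/crop2.png",cv2.resize(c["img"][v-50:v+50,u-60:u+150],None,fx=3.8,fy=3.8,interpolation=cv2.INTER_CUBIC))
E
```

```text
top ((0.46236395835876465, -0.2130899876356125), (0.07604606449604034, 0.013005194254219532), 60.25456237792969)
top [(array([ 0.6161, -0.6751]), 0.0384), (array([0.3735, 0.1665]), 0.0462), (array([0.5498, 0.2368]), 0.0447), (array([0.7853, 0.1232]), 0.0463)]
side ((0.45909544825553894, -0.22350440919399261), (0.09402485936880112, 0.013095815666019917), 60.21129608154297)
side [(array([0.3734, 0.1594]), 0.0428)]
[ 0.45987045 -0.21974406  0.25686082] [-0.41005463 -0.53509491 -0.57413198] 0.08532050267814466
[320.5 209.9]
```

View pics/crop2.png

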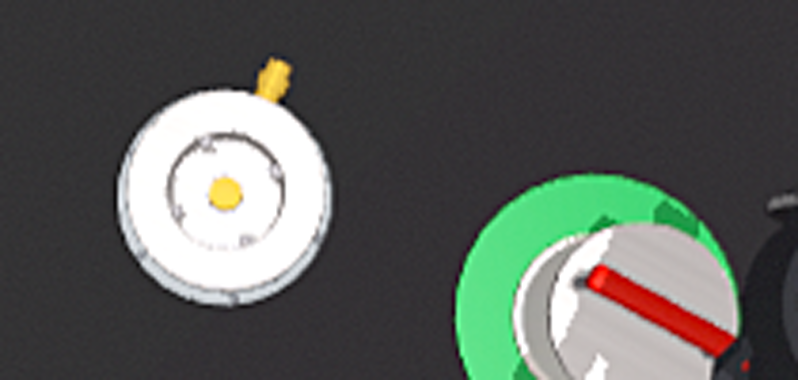

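The crop shows the canister upright on the mat, and the empty socket with its brass stem at the centre (crop 225,193). Next I'll measure the socket centre and the cap more exactly.

```bash
python3 - <<'E'
from h import *
for n in("top","side"):
    c=bot.capture(n); print(n,"cam",(-c["R"].T@c["t"]).round(3))
    g=cv2.cvtColor(c["img"],cv2.COLOR_BGR2HSV)
    for b in blobs(c,(15,100,100),(35,255,255),15):
        m=np.zeros(g.shape[:2],np.uint8);cv2.drawContours(m,[b],-1,255,-1);M=cv2.moments(m,True);q=[M["m10"]/M["m00"],M["m01"]/M["m00"]]
        print("gold",np.round(q,1),M["m00"],ray(c,q,.039)[0].round(4),ray(c,q,.071)[0].round(4))
    m=cv2.inRange(g,(0,0,215),(180,40,255)); cs,_=cv2.findContours(m,cv2.RETR_CCOMP,cv2.CHAIN_APPROX_NONE)
    p=proj(c,[.533,-.005,.06])
    for k in cs:
        k=k[:,0,:]
        if np.linalg.norm(k.mean(0)-p)<25 and len(k)>30: 
            P=ray(c,k,.06); print("white",len(k),k.mean(0).round(1),circ(P),((P.min(0)+P.max(0))/2).round(4))
E
```

```text
top cam [0.459 0.018 1.006]
gold [390.5  75.1] 229.0 [ 0.8378 -0.1718  0.039 ] [ 0.8253 -0.1655  0.071 ]
gold [337.6 124.6] 173.0 [ 0.7247 -0.0482  0.039 ] [ 0.7159 -0.046   0.071 ]
gold [206.6 204.4] 138.0 [0.5517 0.2413 0.039 ] [0.5486 0.2339 0.071 ]
gold [259.7  97.3] 141.0 [0.7904 0.1249 0.039 ] [0.7794 0.1214 0.071 ]
gold [240.1 288.1] 134.0 [0.3716 0.1692 0.039 ] [0.3745 0.1643 0.071 ]
gold [331.6 179.6] 77.0 [ 0.6007 -0.0315  0.039 ] [ 0.596  -0.0298  0.071 ]
gold [318.9 209.6] 56.0 [ 0.5352 -0.0021  0.039 ] [ 0.5327 -0.0014  0.071 ]
white 271 [316.3 217.2] (array([ 0.5338, -0.0015]), 0.0566) [ 0.5331 -0.0009  0.06  ]
white 125 [318.2 203.4] (array([ 0.5356, -0.0022]), 0.0314) [ 0.5427 -0.002   0.06  ]
side cam [ 0.313 -0.464  0.587]
gold [46.9 53.5] 10409.0 [0.1369 1.0391 0.039 ] [0.1472 0.9513 0.071 ]
gold [478.6 229.4] 76.0 [ 0.8143 -0.165   0.039 ] [ 0.785  -0.1825  0.071 ]
gold [192.5 190.4] 245.0 [0.3759 0.1821 0.039 ] [0.3723 0.1443 0.071 ]
gold [402.4 215.6] 185.0 [ 0.7107 -0.0713  0.039 ] [ 0.6875 -0.0942  0.071 ]
gold [380.3 145.3] 127.0 [0.8032 0.1369 0.039 ] [0.7746 0.1018 0.071 ]
gold [342.  223.5] 122.0 [ 0.5978 -0.0358  0.039 ] [ 0.5812 -0.0608  0.071 ]
gold [261.3 141.2] 65.0 [0.5637 0.2782 0.039 ] [0.5491 0.2348 0.071 ]
gold [518.4 252.3] 42.0 [ 0.837  -0.2375  0.039 ] [ 0.8063 -0.2507  0.071 ]
gold [501.8 242.8] 40.0 [ 0.8278 -0.2084  0.039 ] [ 0.7977 -0.2233  0.071 ]
gold [108.8  69.4] 68.0 [0.297  0.8316 0.039 ] [0.298  0.7559 0.071 ]
gold [304.9 224.3] 74.0 [ 0.5357 -0.0059  0.039 ] [ 0.5227 -0.0326  0.071 ]
white 215 [310.3 216.5] (array([ 0.5418, -0.0102]), 0.0425) [ 0.541  -0.0075  0.06  ]
white 34 [305.  224.4] (array([ 0.5274, -0.0233]), 0.0121) [ 0.5269 -0.0235  0.06  ]
```

Request:
servo_tool([
  [1, [20, -6, 0], [0, 0, 0]],
  [1, [30, -10, 0], [0, 0, 0]],
  [1, [30, -10, 0], [0, 0, 0]],
  [1, [30, -10, 0], [0, 0, 0]],
  [1, [30, -10, 0], [0, 0, 0]],
  [1, [30, -10, 0], [0, 0, 0]],
  [1, [30, -10, 0], [0, 0, 0]],
  [1, [30, -10, 0], [0, 0, 0]],
  [1, [30, -10, 0], [0, 0, 0]],
  [1, [30, -10, 0], [0, 0, 0]],
])

```text
clock: 11.17
tcp_pos: [0.5201, 0.081, 0.2552]
eef_rot: [-2.717, -1.574, 0.005]
force: [0.3, -1.1, -0.2]
width: 0.0853
gripper_force: 0.0
```

Request:
servo_tool([
  [1, [30, -10, 15], [0, 0, 0]],
  [1, [30, -10, 20], [0, 0, 0]],
  [1, [30, -10, 25], [0, 0, 0]],
  [1, [30, -10, 25], [0, 0, 0]],
  [1, [20, -8, 20], [0, 0, 0]],
  [1, [8, -4, 15], [0, 0, 0]],
  [1, [0, 0, 15], [0, 0, 0]],
  [1, [0, 0, 10], [0, 0, 0]],
  [1, [0, 0, 0], [0, 0, 0]],
  [1, [0, 0, 0], [0, 0, 0]],
])

```text
clock: 12.0
tcp_pos: [0.5486, 0.2331, 0.1106]
eef_rot: [-2.718, -1.574, 0.005]
force: [0.8, -0.1, -0.1]
width: 0.0855
gripper_force: 0.0
```

Request:
servo_tool([
  [1, [2, -1, 14], [0, 0, 0]],
  [1, [0, 0, 14], [0, 0, 0]],
  [1, [0, 0, 14], [0, 0, 0]],
  [1, [0, 0, 12], [0, 0, 0]],
  [1, [0, 0, 8], [0, 0, 0]],
  [1, [0, 0, 4], [0, 0, 0]],
  [1, [0, 0, 0], [0, 0, 0]],
])

```text
clock: 12.58
tcp_pos: [0.5497, 0.2355, 0.0457]
eef_rot: [-2.719, -1.574, 0.001]
force: [0.1, -1.0, -0.4]
width: 0.0852
gripper_force: 0.0
```

Request:
servo_tool([
  [0, [0, 0, 0], [0, 0, 0]],
  [-0.2, [0, 0, 0], [0, 0, 0]],
  [-0.4, [0, 0, 0], [0, 0, 0]],
  [-1, [0, 0, 0], [0, 0, 0]],
  [-1, [0, 0, 0], [0, 0, 0]],
  [-1, [0, 0, 0], [0, 0, 0]],
  [-1, [0, 0, 0], [0, 0, 0]],
  [-1, [0, 0, 0], [0, 0, 0]],
  [-1, [0, 0, 0], [0, 0, 0]],
], force=80)

```text
clock: 13.33
tcp_pos: [0.5502, 0.2361, 0.0465]
eef_rot: [2.718, 1.575, 0.002]
force: [0.8, -0.8, 5.3]
width: 0.024
gripper_force: 78.3
```

Request:
servo_tool([
  [-1, [0, 0, -3], [0, 0, 0]],
  [-1, [0, 0, -8], [0, 0, 0]],
  [-1, [0, 0, -14], [0, 0, 0]],
  [-1, [0, 0, -18], [0, 0, 0]],
  [-1, [0, 0, -18], [0, 0, 0]],
  [-1, [0, 0, -14], [0, 0, 0]],
  [-1, [0, 0, -6], [0, 0, 0]],
  [-1, [0, 0, 0], [0, 0, 0]],
])

```text
clock: 14.0
tcp_pos: [0.5506, 0.2364, 0.1285]
eef_rot: [2.718, 1.575, 0.005]
force: [0.2, 0.6, -0.4]
width: 0.0239
gripper_force: 78.5
```

```bash
python3 - <<'E'
from h import *
o=bot.get_obs(); print(o["tcp_pos"],o["force"],o["width"])
zf=o["tcp_pos"][2]-.0465+.004+.035
for n in("top","side"):
    c=bot.capture(n);cv2.imwrite(f"pics/{n}3.png",c["img"])
    for b in blobs(c,*BLU,200):
        P=ray(c,b,zf);print(n,b.mean(0).round(1),circ(P),((P.min(0)+P.max(0))/2).round(4),(P.max(0)-P.min(0)).round(3))
a=cv2.imread("pics/side3.png")[80:230,160:400];b=cv2.imread("pics/top3.png")[130:280,130:370]
cv2.imwrite("pics/crop3.png",np.vstack([cv2.resize(k,(480,300),interpolation=2) for k in(a,b)]))
E
```

```text
[0.55057458 0.23638863 0.12854246] [ 0.23966694  0.56328137 -0.39218619] 0.023865782899708227
top [619.3 166.5] (array([ 0.6023, -0.6143]), 0.035) [ 0.6039 -0.6145  0.121 ] [0.052 0.092 0.   ]
top [241.5 287.1] (array([0.381 , 0.1537]), 0.042) [0.3812 0.1537 0.121 ] [0.084 0.083 0.   ]
top [206.7 205.4] (array([0.5438, 0.2254]), 0.0334) [0.547  0.2255 0.121 ] [0.084 0.067 0.   ]
top [260.5 100. ] (array([0.7567, 0.1141]), 0.0422) [0.7567 0.1141 0.121 ] [0.085 0.084 0.   ]
side [194.3 198.8] (array([0.3641, 0.0632]), 0.0362) [0.3649 0.0635 0.121 ] [0.078 0.087 0.   ]
side [374.4 121.8] (array([0.7664, 0.1257]), 0.0386) [0.7665 0.1258 0.121 ] [0.051 0.138 0.   ]
side [377.6 153.5] (array([0.7089, 0.0264]), 0.0373) [0.7125 0.0293 0.121 ] [0.081 0.086 0.   ]
side [259.3 125.5] (array([0.546 , 0.2227]), 0.0427) [0.5487 0.2242 0.121 ] [0.094 0.107 0.   ]
```

View pics/crop3.png

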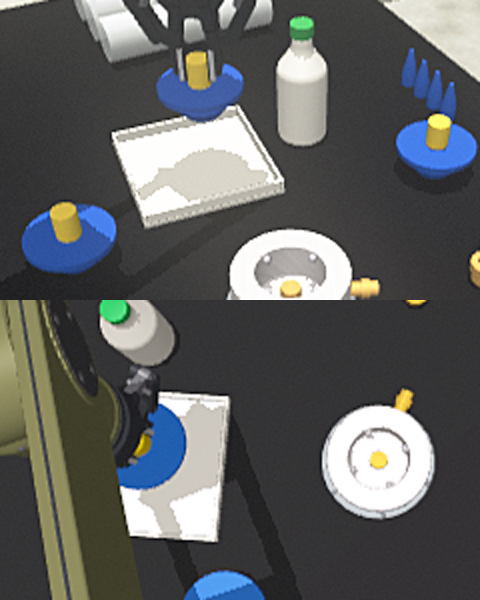

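The crop shows the cap level in the fingers, knob up, well above the tray. Moving it over the socket.

Request:
servo_tool([
  [-1, [-10, 5, 0], [0, 0, 0]],
  [-1, [-22, 11, 0], [0, 0, 0]],
  [-1, [-28, 13, 0], [0, 0, 0]],
  [-1, [-28, 14, 0], [0, 0, 0]],
  [-1, [-28, 14, 0], [0, 0, 0]],
  [-1, [-28, 14, 0], [0, 0, 0]],
  [-1, [-28, 13, 0], [0, 0, 0]],
  [-1, [-24, 11, 0], [0, 0, 0]],
  [-1, [-14, 7, 0], [0, 0, 0]],
  [-1, [-5, 2.5, 0], [0, 0, 0]],
])

```text
clock: 14.93
tcp_pos: [0.5317, -0.0056, 0.1257]
eef_rot: [-2.72, -1.571, 0.005]
force: [0.3, 0.3, -1.6]
width: 0.0237
gripper_force: 78.5
```

Request:
servo_tool([
  [-1, [0, 0, 0], [0, 0, 0]],
  [-1, [0, 0, 0], [0, 0, 0]],
])

```text
clock: 15.1
tcp_pos: [0.5328, -0.0025, 0.1262]
eef_rot: [-2.718, -1.573, 0.001]
force: [-0.7, -0.0, -2.8]
width: 0.0235
gripper_force: 78.5
```

```bash
python3 - <<'E'
from h import *
from scipy.optimize import least_squares
o=bot.get_obs(); print(o["tcp_pos"],o["eef_rot"],o["force"])
t=o["tcp_pos"]; zf=t[2]-.0465+.004+.035
ims=[]
for n in("top","side"):
    c=bot.capture(n);p=proj(c,[t[0],t[1],zf])
    u,v=p.astype(int);ims.append(cv2.resize(c["img"][v-60:v+60,u-80:u+80],(400,300),interpolation=2))
    b=min(blobs(c,*BLU,200),key=lambda b:np.linalg.norm(b.mean(0)-p))
    P=ray(c,b,zf)[:,:2]
    # hull drops the concave bites of the fingers; robust fit with known radius 46 mm
    h=cv2.convexHull(P.astype(np.float32))[:,0]
    f=least_squares(lambda x:np.hypot(*(P-x).T)-.046,t[:2],loss="soft_l1",f_scale=.0007)
    print(n,p,"fit",f.x.round(4),"inl",(abs(f.fun)<.0015).sum(),len(P),"off",(f.x-t[:2]).round(4))
cv2.imwrite("pics/crop4.png",np.hstack(ims))
E
```

```text
[ 0.53281608 -0.00246437  0.12618739] [-2.71820488e+00 -1.57264785e+00  1.32824985e-03] [-0.66981559 -0.04017764 -2.84291888]
top [319.9 207.7] fit [0.381  0.1512] inl 25 124 off [-0.1518  0.1536]
side [302. 192.] fit [ 0.5321 -0.0051] inl 70 157 off [-0.0007 -0.0026]
```

View pics/crop4.png

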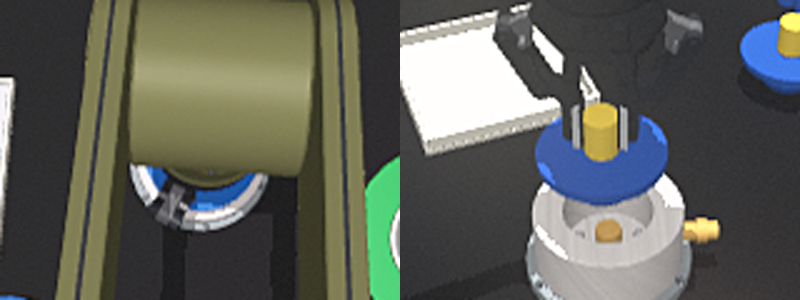

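The side crop shows the cap level above the socket, with the flange ellipse at about (600,155) and the stem below it at (608,232). The arm hides the top view. The side fit, less its known bias, puts the cap on the TCP axis. I'll correct by 2 mm and lower it.

Request:
servo_tool([
  [-1, [1.3, 1.8, 4], [0, 0, 0]],
  [-1, [0, 0, 6], [0, 0, 0]],
  [-1, [0, 0, 6], [0, 0, 0]],
  [-1, [0, 0, 5], [0, 0, 0]],
  [-1, [0, 0, 4], [0, 0, 0]],
  [-1, [0, 0, 3], [0, 0, 0]],
  [-1, [0, 0, 2], [0, 0, 0]],
  [-1, [0, 0, 0], [0, 0, 0]],
  [-1, [0, 0, 0], [0, 0, 0]],
])

```text
clock: 15.95
tcp_pos: [0.5355, -0.0023, 0.0967]
eef_rot: [-2.718, -1.575, 0.0]
force: [1.2, -0.3, -1.7]
width: 0.024
gripper_force: 78.5
```

Request:
servo_tool([
  [-1, [0, 0, 2], [0, 0, 0]],
  [-1, [0, 0, 2], [0, 0, 0]],
  [-1, [0, 0, 2], [0, 0, 0]],
  [-1, [0, 0, 1], [0, 0, 0]],
  [-1, [0, 0, 0], [0, 0, 0]],
])

```text
clock: 16.37
tcp_pos: [0.5358, -0.0026, 0.0898]
eef_rot: [2.718, 1.575, 0.0]
force: [0.4, -1.6, -0.5]
width: 0.0236
gripper_force: 78.6
```

Request:
servo_tool([
  [-1, [0, 0, 1], [0, 0, 0]],
  [-1, [0, 0, 1], [0, 0, 0]],
  [-1, [0, 0, 1], [0, 0, 0]],
  [-1, [0, 0, 0], [0, 0, 0]],
])

```text
clock: 16.7
tcp_pos: [0.5366, -0.0025, 0.0876]
eef_rot: [2.717, 1.574, 0.003]
force: [0.4, -1.6, 3.9]
width: 0.0237
gripper_force: 79.1
```

Request:
servo_tool([
  [-1, [0, 0, 1], [0, 0, 0]],
  [-1, [0, 0, 1], [0, 0, 0]],
  [-1, [0, 0, 1], [0, 0, 0]],
  [-1, [0, 0, 1], [0, 0, 0]],
  [-1, [0, 0, 0], [0, 0, 0]],
])

```text
clock: 17.12
tcp_pos: [0.5367, -0.0023, 0.0841]
eef_rot: [2.717, 1.574, 0.004]
force: [0.4, -0.9, 5.2]
width: 0.024
gripper_force: 79.3
```

Request:
servo_tool([
  [-1, [0, 0, 1], [0, 0, 0]],
  [-1, [0, 0, 1], [0, 0, 0]],
  [-1, [0, 0, 1], [0, 0, 0]],
  [-1, [0, 0, 1], [0, 0, 0]],
  [-1, [0, 0, 0], [0, 0, 0]],
])

```text
clock: 17.53
tcp_pos: [0.5358, -0.0023, 0.0787]
eef_rot: [2.718, 1.575, 0.0]
force: [1.2, -0.2, 2.2]
width: 0.0237
gripper_force: 79.2
```

Request:
servo_tool([
  [-1, [0, 0, 1], [0, 0, 0]],
  [-1, [0, 0, 1], [0, 0, 0]],
  [-1, [0, 0, 1], [0, 0, 0]],
  [-1, [0, 0, 0], [0, 0, 0]],
  [-1, [0, 0, 0], [0, 0, 0]],
])

```text
clock: 17.95
tcp_pos: [0.5358, -0.0023, 0.0763]
eef_rot: [2.718, 1.575, 0.001]
force: [-0.3, -0.8, 6.7]
width: 0.0236
gripper_force: 79.8
```

Request:
servo_tool([
  [-1, [0, 0, 1], [0, 0, 0]],
  [-1, [0, 0, 1], [0, 0, 0]],
  [-1, [0, 0, 0], [0, 0, 0]],
  [-1, [0, 0, 0], [0, 0, 0]],
])

```text
clock: 18.28
tcp_pos: [0.5359, -0.0023, 0.0747]
eef_rot: [2.718, 1.574, 0.001]
force: [0.1, -0.6, 9.2]
width: 0.0237
gripper_force: 80.3
```

Request:
servo_tool([
  [-1, [0, 0, 1], [0, 0, 0]],
  [-1, [0, 0, 0.5], [0, 0, 0]],
  [-1, [0, 0, 0], [0, 0, 0]],
  [-1, [0, 0, 0], [0, 0, 0]],
  [-1, [0, 0, 0], [0, 0, 0]],
])

```text
clock: 18.7
tcp_pos: [0.536, -0.0024, 0.0745]
eef_rot: [2.717, 1.574, 0.002]
force: [-2.9, -1.2, 18.4]
width: 0.0238
gripper_force: 81.8
```

The force rose to 18 N while the TCP stopped at 0.0745, so the flange is on the collar. I'll look once to check.

```bash
python3 - <<'E'
from h import *
c=bot.capture("side"); t=bot.capture("top")
for b in blobs(c,*RED): print(cv2.minAreaRect(ray(c,b,.168)[:,:2].astype(np.float32)))
cv2.imwrite("pics/fin.png",cv2.resize(c["img"][100:400,170:490],(640,600)))
o=bot.get_obs(); print(o["clock"],o["tcp_pos"],o["force"],o["width"],o["gripper_force"])
E
```

```text
((0.45911020040512085, -0.22351261973381042), (0.09402001649141312, 0.013080106116831303), 60.24398422241211)
18.8 [ 0.53601811 -0.0023828   0.07450576] [-2.96619236 -0.83291834 18.44496157] 0.02339512608469274 81.76622271537781
```

View pics/fin.png

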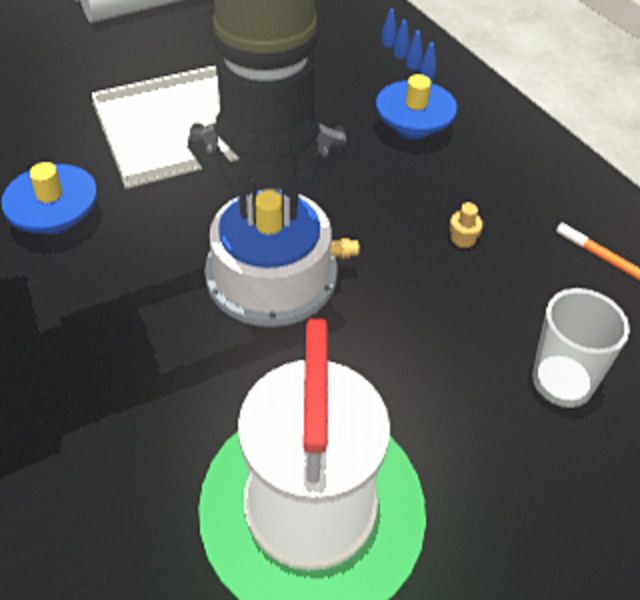

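The picture shows the flange (270,230) lying flat and centred on the collar with the fingers still holding the knob. The canister stands upright on the mat at (315,470), and the beaker and fitting still look in place. Handing in.

```bash
python3 -c "
from bench import bot
print(bot.finish_job())"
```

```text
the job is handed in; nothing more can be done
None
```

I set the canister upright on the mat and let go of it, then pressed the blue cap through its snap until the flange lay on the collar, held down at about 18 N. I handed the job in at about 19 s; it returned no verdict.

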